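# Gauge the empty steel hole of the knife block with the skewer's slide

## Robot

A 6-joint arm with a two-finger parallel gripper is mounted at the origin on a cart in front of the work surface, level with it; the furniture and walls round the work are solid. World frame = base frame: x ahead of the robot, y to its left, z up, the work surface at z = 0. Lengths are in m, angles in rad, forces in N, time in s.
With the tool pointing down it reaches from about 0.4 to 0.825 m from the base axis. Payload 7 kg.
Tool frame: the origin (TCP) lies on the front face of the gripper's body, between the roots of the fingers; the fingertips stand 66 mm ahead of it and the grasp point (between the pads) lies 47 mm ahead of it (r.nose_length is the z of the fingertips in the tool frame, in m); z points along the fingers, y is the line along which they close (so a half turn about z gives the same grasp; the last joint's range is limited). The gripper opens to 88 mm and grips with 3 to 60 N. Pads are 19 mm wide; open, the fingers measure 130 mm over their backs; the gripper's body (78 mm by 193 mm) begins 47 mm behind the grasp point.
Start: joints at [-0.909, 0.359, 0.012, 0, -1.224, -0.288], TCP at [0.246, -0.628, 0.292] pointing down, gripper open.
Joint ranges: [-3.07, 3.07], [-1.43, 2.12], [-1.02, 1.25], [-3.03, 1.67], [-3.05, -0], [-3.03, 3.03]. Speed limits (rad/s): [2.39, 2.39, 3.01, 3.14, 3.14, 3.14].

## Interface

Orientations are given as a unit quaternion [w, x, y, z].
In Python, from workcell import r gives the robot as it stands.
- The arm moves only by the tool arm_command, never from a script. Its argument "commands" is a list that holds one entry, the list of rows, each a list of 7 numbers: the shift along the tool's x, y, z normalised to -1 to 1, where 1 is 500 mm, then the turn, a rotation vector about the tool's x, y, z normalised to -1 to 1, where 1 is 2 rad, then the gripper's target within -1 to 1 (fully open at 1, half-way at 0, shut at -1). In form: [[[dx, dy, dz, wx, wy, wz, hand], ...]]. A call has 1 to 20 rows; each row shifts and turns the commanded pose from where the row before left it, along the tool's axes as they then stand; what a row does not reach is not made up. A row lasts 1/12 s, in which the tool goes at most 41.7 mm and 7.16 degrees, less where a joint would pass 70% of its speed; a pose out of reach is approached as far as the arm can. A call with a number of a shift or a turn outside -1 to 1 is refused whole. A call with a gripper value outside its range is refused whole. The fingers move at their own pace and stop on an object; "force" is the grip in N (left out, the last holds). Time passes only in rows, so rows that do not move let the fingers close. It gives the time, the measured TCP pose, the force, the opening and the grip force at its end, in the units of the state.
- r.get_state(): the state, without advancing time (a new reading comes with each control period).
- r.grab_frame(name): name is "scene" or "side" or "wrist"; returns (picture, depth): 384x512x3 uint8, red, green, blue; 384x512 float32, m along the optical axis (not along the pixel's ray), 0 where there is no reading.
- r.camera_model(name): a dict with "fov_y" (degrees; the focal length in pixels is half the picture's height over the tangent of half this angle, whatever the lens; pixels are square), "cx", "cy" (the principal point, pixels), "position" and "orientation" of the camera in the world; the wrist camera has in their place "hand_eye" (4x4, takes a point from camera to tool coordinates, whose origin is the TCP and whose axes are the flange's). Camera axes: x right, y up, looking along -z (the intrinsics and any distortion apply to the point x, -y, -z); pixel columns grow to the right and rows downward; lengths in m; the calibration is good to about 2 mm. A picture is of the moment at which its call begins: read the wrist's pose just before it. camera_model takes no time and is no camera call.
- r.close_job(): hands the job in; it is judged then, once.
The state is a dict: "t": time; "q": joint angles; "qd": joint speeds; "joint_efforts": joint torques, N m; "ee_pos": TCP position; "tool_rot": TCP orientation; "contact_force": force on the tool from outside, world axes, zero at the start; "wrist_torque": the same for the moment, N m; "width": opening from 0.0 (shut) to 1.0 (fully open); "gripper_force": force on a finger pad.
Only numpy, scipy, OpenCV 4.12 (cv2) and the standard library are available. Lean on these libraries where they do the work, as an engineer would, in place of code of your own. Each camera call takes 0.05 s, during which the arm holds its last target. There are 200 camera calls.

## Task

I want to buy a sharpening steel for the empty round hole in the leaning knife block, so please take its depth with the skewer that has the red slide: lower the skewer down that hole until its tip stands on the bottom and the face of the block has pushed the slide up the rod. Then draw it out and stand it fully back in the socket of the skewer stand it came from, with the slide left where the block pushed it, and let go. Do not knock the tumbler, the cup or the jar about.

Things in the scene. Friction and masses are not known exactly. Their poses are not given: they have to be found in the camera images.
- skewer: Steel barbecue skewer, 235 mm long, about 0.12 kg, used as the depth stick. Origin at the point of the tip, z axis along the rod from the tip to the handle. Round rod 8 mm thick from the tip to 150 mm; round dark wooden handle 18 mm thick from 156 to 230 mm; a small steel button ends it at 235 mm. It starts standing loosely in its socket, tip down, leaning up to 3 degrees
- slide (a joint): The red plastic push-off slide on the skewer's rod: a flange 28 mm across and 4 mm thick on the tip side, a collar 20 mm across and 8 mm long behind it. Value = how far (m) it stands up from its lowest place, where its lower face is 55 mm from the tip; so lower face to tip = 0.055 + value. It moves freely up to 0.083 against a steady friction of about 1.5 N and stays where it is left. It starts low, at 0.005 to 0.045
- slide_face (a point): Centre of the slide's lower face, on the axis of the rod
- knife_block: Fixed wooden knife block, face 85 x 150 mm, leaning 30 degrees from vertical; origin under it on the worktop, z up, its face looks up and along its own -x, which points obliquely to the robot's right and near side. Four black knife handles stand 70 to 82 mm out of the face along its lean, the nearest of them 50 mm from the axis of the empty hole. The round hole is at the block's own +y end of the face, the end nearer the robot, with a thin steel ring round it
- hole_mouth (a point): Centre of the mouth of the empty round hole in the block's face, about 160 mm above the worktop. The hole is 14 mm wide, square to the face (so its axis leans 30 degrees from vertical, rising along the block's own -x) and blind
- hole_floor (a point): Centre of the bottom of the hole, 120 mm from the mouth along the axis: the depth the slide is to mark
- skewer_stand: Fixed wooden skewer stand, 64 x 162 x 62 mm, with two sockets 94 mm apart along its y axis; origin under its centre, z up. The socket at +y (left seen from the robot) belongs to the skewer with the slide; the other holds a plain skewer that is fixed, 247 mm high
- socket_mouth (a point): Centre of the mouth of the skewer's own socket in the top of the stand (62 mm above the worktop): upright, 10.5 mm wide, with a small chamfer
- socket_floor (a point): Centre of the bottom of that socket, 50 mm below the mouth; the tip stands on it
- aqua_tumbler: Bystander: clear tumbler, 74 mm wide, 105 mm high, origin under it
- white_cup: Bystander: white plastic cup, 66 mm wide, 90 mm high, origin under it
- spice_jar: Bystander: small jar with a red cap, 45 mm wide, 108 mm high, origin under it

How it is judged:
By the outcome, as a careful person would: the job done as asked, in the order asked, and still so for the second after the job is handed in, with the robot touching nothing.
It also fails if it takes over 51 s, if anything falls off the work surface, if the arm or the gripper's body presses on something with over 40 N, if the wrist force passes 120 N, or if a joint passes its speed limit or range.

## Working session

There is one attempt and no reset: what is moved stays moved. The work goes in short steps, Python scripts to look and compute and a tool call to move; the robot and the scene stay as the last step left them, time stands still between calls to the robot, and variables do not carry over. Pictures are saved under pics/ and viewed, at most 10 in all, crops included, and the job is handed in when it is done.

Besides the shell and the picture viewer there is one more tool, called after "Emit:" as a command line: name --argument value ..., lists and objects as JSON in quotes. arm_command: Moves the arm, as the interface text tells. Scaled input: -1 to 1 covers 500 mm each way for a shift and 2 rad each way for a turn. Its arguments: {"type":"object","properties":{"commands":{"type":"array"},"force":{"type":"number"}},"required":["commands"]}

```bash
mkdir -p pics; ls; cat > h.py <<'E'
import numpy as np, cv2
from workcell import r
from scipy.spatial.transform import Rotation as R
def q2R(q): return R.from_quat([q[1],q[2],q[3],q[0]]).as_matrix()
def grab(n):
    s=r.get_state(); m=r.camera_model(n); im,d=r.grab_frame(n)
    f=192/np.tan(np.radians(m['fov_y'])/2)
    if n=='wrist':
        T=np.array(m['hand_eye']); Rt=q2R(s['tool_rot'])
        Rc=Rt@T[:3,:3]; p=Rt@T[:3,3]+np.array(s['ee_pos'])
    else: Rc=q2R(m['orientation']); p=np.array(m['position'])
    return dict(im=im,d=d,f=f,cx=m['cx'],cy=m['cy'],R=Rc,p=p,m=m)
def ray(c,u,v):
    v_=c['R']@np.array([(u-c['cx'])/c['f'],-(v-c['cy'])/c['f'],-1.]); return v_
def pt(c,u,v,d=None):
    return c['p']+ray(c,u,v)*(c['d'][int(round(v)),int(round(u))] if d is None else d)
def cloud(c):
    v,u=np.mgrid[:384,:512]; d=c['d']
    X=np.stack([(u-c['cx'])/c['f']*d,-(v-c['cy'])/c['f']*d,-d],-1)
    return X@c['R'].T+c['p']
def proj(c,P):
    x=c['R'].T@(np.array(P)-c['p']); return c['cx']+c['f']*x[0]/-x[2], c['cy']-c['f']*x[1]/-x[2]
def save(c,name): cv2.imwrite('pics/'+name+'.png',cv2.cvtColor(c['im'],cv2.COLOR_RGB2BGR))
E
python3 - <<'E'
from h import *
import pickle
np.set_printoptions(precision=4,suppress=True)
o=[]
C={}
for n in ['scene','side']:
    c=grab(n); C[n]=c; print(n,c['m'],c['p']); o.append(c['im'])
    pickle.dump(c,open(n+'.pkl','wb'))
cv2.imwrite('pics/a.png',cv2.cvtColor(C['scene']['im'],cv2.COLOR_RGB2BGR))
cv2.imwrite('pics/b.png',cv2.cvtColor(C['side']['im'],cv2.COLOR_RGB2BGR))
print(r.get_state(), r.camera_model('wrist'))
E
```

```text
pics
scene {'fov_y': 45.64325267198937, 'cx': 260.4018590218663, 'cy': 186.4657415345932, 'position': array([-0.1984,  0.5579,  0.9502]), 'orientation': array([-0.3964, -0.1886,  0.3719,  0.8179])} [-0.1984  0.5579  0.9502]
side {'fov_y': 52.819658953256685, 'cx': 257.9399125636373, 'cy': 191.9022400589797, 'position': array([ 0.3047, -1.2267,  0.6018]), 'orientation': array([ 0.8167,  0.5653, -0.0559, -0.1014])} [ 0.3047 -1.2267  0.6018]
{'t': 0.1, 'q': array([-0.9089,  0.3593,  0.0112, -0.0003, -1.2241, -0.2881]), 'qd': array([-0.0012,  0.0005,  0.0014,  0.0005,  0.0002, -0.0001]), 'joint_efforts': array([  0.0003, -58.4163,  29.3753,   7.0155,   0.0101,  -0.    ]), 'ee_pos': array([ 0.2463, -0.6281,  0.2913]), 'tool_rot': array([-0.0002, -0.1858,  0.9826,  0.0007]), 'contact_force': array([-0.6457,  0.436 ,  0.1421]), 'wrist_torque': array([-0.0315, -0.0046,  0.0117]), 'gripper_force': 0.0, 'width': 0.9972677314427418} {'fov_y': 71.31246288722389, 'cx': 258.67851758582066, 'cy': 194.29516656708222, 'hand_eye': array([[-0.0007,  0.9598,  0.2807,  0.0759],
       [ 1.    ,  0.0005,  0.0005,  0.0007],
       [ 0.0003,  0.2807, -0.9598, -0.0935],
       [ 0.    ,  0.    ,  0.    ,  1.    ]])}
```

View pics/a.png

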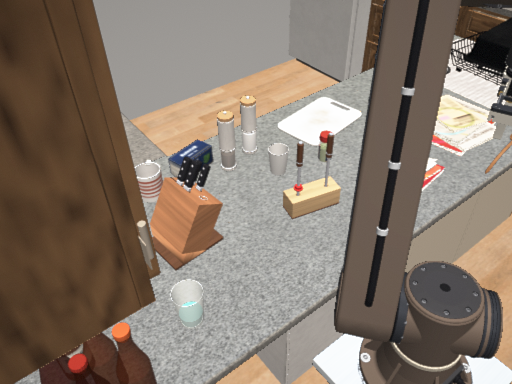

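View pics/b.png

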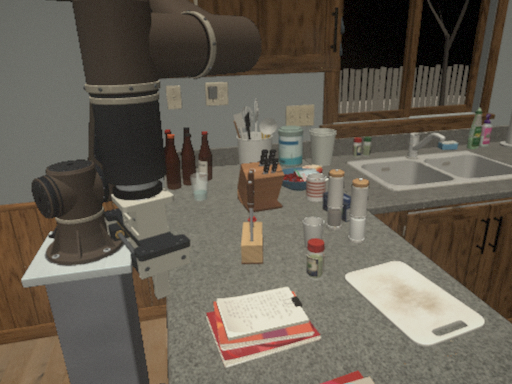

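```bash
python3 - <<'E'
from h import *
import pickle
np.set_printoptions(precision=4,suppress=True)
c=pickle.load(open('scene.pkl','rb'));s=pickle.load(open('side.pkl','rb'))
P=cloud(c);Q=cloud(s)
for n,A in(('sc',P),('si',Q)):
    m=(abs(A[...,2]-.062)<.003)&(A[...,0]>.3)&(A[...,0]<1)&(abs(A[...,1])<.5)
    im=(c if n=='sc' else s)['im'].astype(int)
    m&=(im[...,0]-im[...,2]>50)
    B=A[m]; print(n,'stand top',len(B),B.mean(0),cv2.minAreaRect((B[:,:2]*1000).astype(np.float32)))
for u,v in [(298,188),(298,150),(329,137),(189,310),(278,160),(325,150),(187,175),(205,170),(185,210)]:
    print((u,v),c['im'][v,u],P[v,u])
# block face: brown points in scene
crop=cv2.resize(c['im'][130:280,130:350],None,fx=3.6,fy=3.6,interpolation=cv2.INTER_CUBIC)
crop2=cv2.resize(s['im'][140:290,180:340],None,fx=3.5,fy=3.5,interpolation=cv2.INTER_CUBIC)
cv2.imwrite('pics/c.png',crop[...,::-1]);cv2.imwrite('pics/d.png',crop2[...,::-1])
E
```

```text
sc stand top 782 [ 0.532  -0.0932  0.0624] ((571.757568359375, 43.12481689453125), (591.6513671875, 271.6483154296875), 55.340850830078125)
si stand top 416 [ 0.5179 -0.1868  0.063 ] ((649.1319580078125, 43.487762451171875), (683.8487548828125, 98.3788833618164), 59.81962585449219)
(298, 188) [172  44  41] [ 0.5211 -0.1243  0.0938]
(298, 150) [66 43 31] [ 0.5277 -0.1232  0.2248]
(329, 137) [76 52 37] [ 0.5052 -0.215   0.2391]
(189, 310) [189 210 202] [0.3694 0.3309 0.0859]
(278, 160) [177 172 166] [ 0.6819 -0.1835  0.0704]
(325, 150) [136 137 113] [ 0.6371 -0.347   0.0597]
(187, 175) [34 33 36] [0.6418 0.1557 0.2087]
(205, 170) [35 35 39] [0.6346 0.1059 0.2047]
(185, 210) [192 131  92] [0.5926 0.1996 0.1471]
```

View pics/c.png

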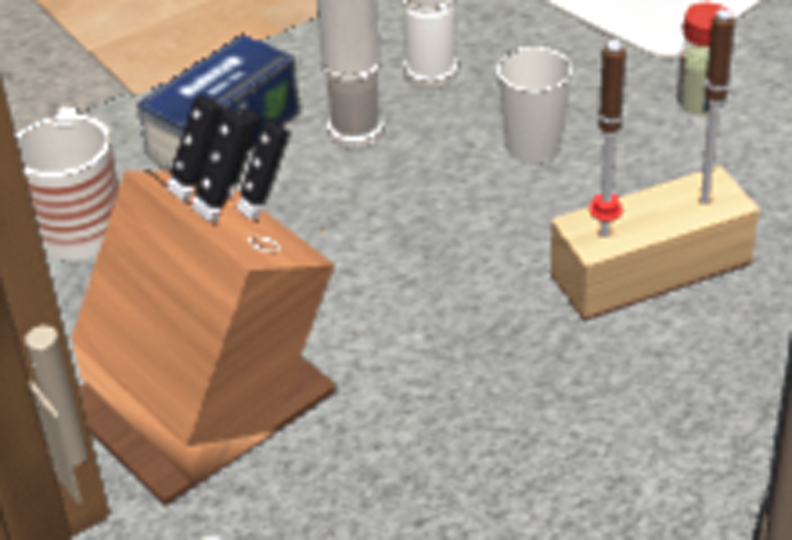

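```bash
cat > geo.py <<'E'
from h import *
import pickle
np.set_printoptions(precision=4,suppress=True)
def planefit(B,n=3):
    for _ in range(6):
        m=B.mean(0); N=np.linalg.svd(B-m,full_matrices=False)[2][2]
        B=B[abs((B-m)@N)<max(.0015,2*np.std((B-m)@N))]
    return B.mean(0),N*np.sign(N[2]),B
E
python3 - <<'E'
from geo import *
c=pickle.load(open('scene.pkl','rb'));P=cloud(c)
U=lambda x,y:(130+x/3.6,130+y/3.6)
def poly(pts):
    m=np.zeros((384,512),np.uint8); cv2.fillPoly(m,[np.array([U(*p) for p in pts]).round().astype(int)],1); return m>0
im=c['im'].astype(int)
br=(im[...,0]-im[...,2]>50)&(c['d']>0)
fm=poly([(140,180),(250,262),(322,258),(290,238),(215,222)])&br
m,N,B=planefit(P[fm]); print('face',m,N,len(B),'tilt',np.degrees(np.arccos(N[2])))
def hit(u,v,m,N):
    d=ray(c,u,v); return c['p']+d*((m-c['p'])@N)/(d@N)
for p in [(264,243),(130,172),(245,270),(331,264)]: print(p,hit(*U(*p),m,N))
Z=np.array([0,0,1.]); t=np.array([0,0,.062])
for p in [(605,236),(553,222),(587,262),(757,211),(712,170),(705,203)]: print('top',p,hit(*U(*p),t,Z))
for p in [(612,55),(612,125)]: u,v=U(*p);print(P[int(v+.5),int(u+.5)])
E
```

```text
face [0.6006 0.154  0.1643] [ 0.0512 -0.502   0.8634] 237 tilt 30.303895525469514
(264, 243) [0.5921 0.1433 0.1586]
(130, 172) [0.7007 0.189  0.1787]
(245, 270) [0.5525 0.1812 0.183 ]
(331, 264) [0.5611 0.1077 0.1397]
top (605, 236) [ 0.5225 -0.1275  0.062 ]
top (553, 222) [ 0.5619 -0.1058  0.062 ]
top (587, 262) [ 0.5082 -0.0958  0.062 ]
top (757, 211) [ 0.4674 -0.2451  0.062 ]
top (712, 170) [ 0.5286 -0.2535  0.062 ]
top (705, 203) [ 0.5014 -0.2189  0.062 ]
[ 0.5237 -0.1258  0.2422]
[ 0.5195 -0.1258  0.1774]
```

View pics/d.png

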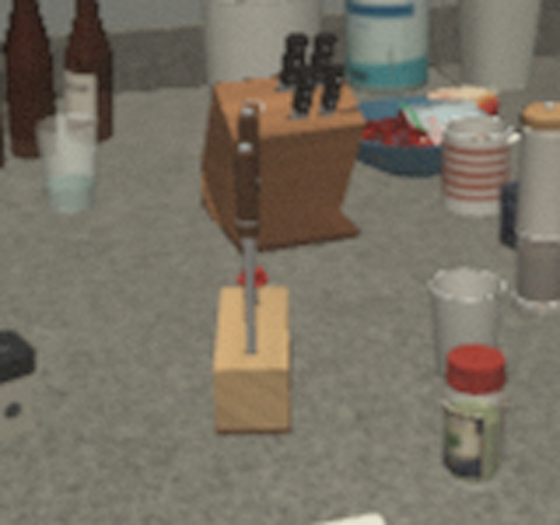

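Emit:
arm_command --commands '[[[0,0,-0.054,0,0,0.0467,0.1],[0,0,-0.054,0,0,0.0467,0.1],[0,0,-0.054,0,0,0.0467,0.1],[0,0,-0.054,0,0,0.0467,0.1],[-0.0217,0.0785,0,0,0,0,0.1],[-0.0217,0.0785,0,0,0,0,0.1],[-0.0217,0.0785,0,0,0,0,0.1],[-0.0217,0.0785,0,0,0,0,0.1],[-0.0217,0.0785,0,0,0,0,0.1],[-0.0217,0.0785,0,0,0,0,0.1],[-0.0217,0.0785,0,0,0,0,0.1],[-0.0217,0.0785,0,0,0,0,0.1],[-0.0217,0.0785,0,0,0,0,0.1],[-0.0217,0.0785,0,0,0,0,0.1],[-0.0217,0.0785,0,0,0,0,0.1],[-0.0217,0.0785,0,0,0,0,0.1],[-0.0217,0.0785,0,0,0,0,0.1],[-0.0217,0.0785,0,0,0,0,0.1],[-0.0217,0.0785,0,0,0,0,0.1],[-0.0217,0.0785,0,0,0,0,0.1]]]' --force 40

```text
t: 1.77
ee_pos: [0.4195, 0.0017, 0.4004]
tool_rot: [0.0, -0.0, 1.0, 0.0]
contact_force: [0.8, -0.1, 0.3]
width: 0.551
gripper_force: 0.0
```

```bash
python3 - <<'E'
from geo import *
s=r.get_state();print(s['t'],s['q'],s['ee_pos'],q2R(s['tool_rot']),s['width'])
c=grab('wrist');pickle.dump(c,open('w1.pkl','wb'))
cv2.imwrite('pics/w1.png',cv2.resize(c['im'],(800,600),interpolation=cv2.INTER_CUBIC)[...,::-1])
for P in [(.5225,-.1275,.062),(.5237,-.1258,.2422),(.5921,.1433,.1586)]: print(P,np.array(proj(c,P))*800/512)
E
```

```text
1.7667 [ 0.4787 -0.1392 -0.3164 -0.0001 -1.3927 -2.0489] [0.4195 0.0017 0.4004] [[-1.     -0.0006  0.0007]
 [-0.0006  1.      0.0005]
 [-0.0007  0.0005 -1.    ]] 0.5507880224361975
(0.5225, -0.1275, 0.062) [287.4009 348.967 ]
(0.5237, -0.1258, 0.2422) [220.9397 450.0147]
(0.5921, 0.1433, 0.1586) [554.7737 457.7113]
```

View pics/w1.png

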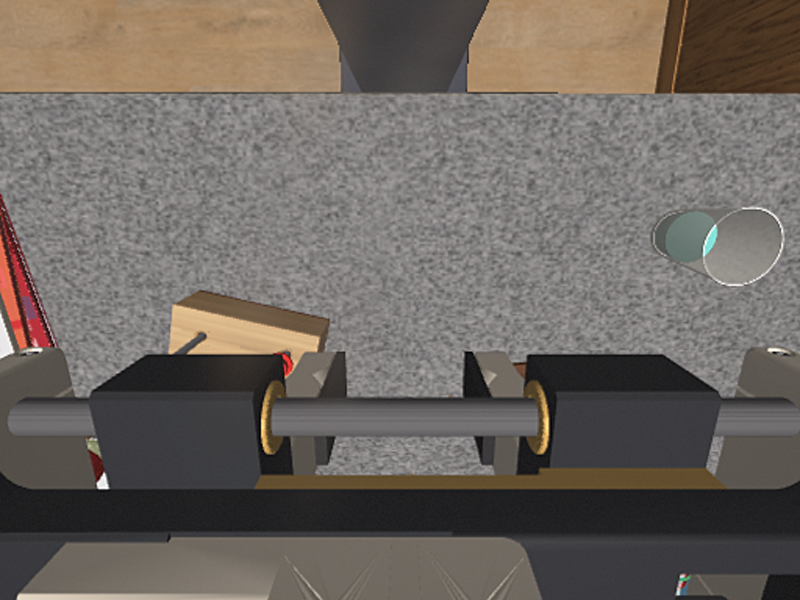

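Emit:
arm_command --commands '[[[-0.08,0,0,0,0,0,0.1],[-0.08,0,0,0,0,0,0.1],[-0.08,0,0,0,0,0,0.1],[-0.08,0,0,0,0,0,0.1],[-0.08,0,0,0,0,0,0.1],[0,0,0,0,0,0,0.1]]]'

```text
t: 2.32
ee_pos: [0.6252, -0.0001, 0.3948]
tool_rot: [-0.003, 0.0, 1.0, -0.001]
contact_force: [-0.5, 0.4, -2.6]
width: 0.548
gripper_force: 0.0
```

```bash
python3 - <<'E'
from geo import *
s=r.get_state();print(s['t'],s['q'],s['ee_pos'])
c=grab('wrist');pickle.dump(c,open('w2.pkl','wb'))
cv2.imwrite('pics/w2.png',cv2.resize(c['im'],(800,600),interpolation=cv2.INTER_CUBIC)[...,::-1])
for P in [(.5225,-.1275,.062),(.5237,-.1258,.2422),(.5921,.1433,.1586)]: print(P,np.array(proj(c,P))*800/512)
E
```

```text
2.3167 [ 0.3118  0.2348  0.0687  0.0002 -1.4115 -1.8831] [ 0.6252 -0.0001  0.3948]
(0.5225, -0.1275, 0.062) [272.277 154.972]
(0.5237, -0.1258, 0.2422) [175.4962 135.3033]
(0.5921, 0.1433, 0.1586) [586.6346 240.0471]
```

View pics/w2.png

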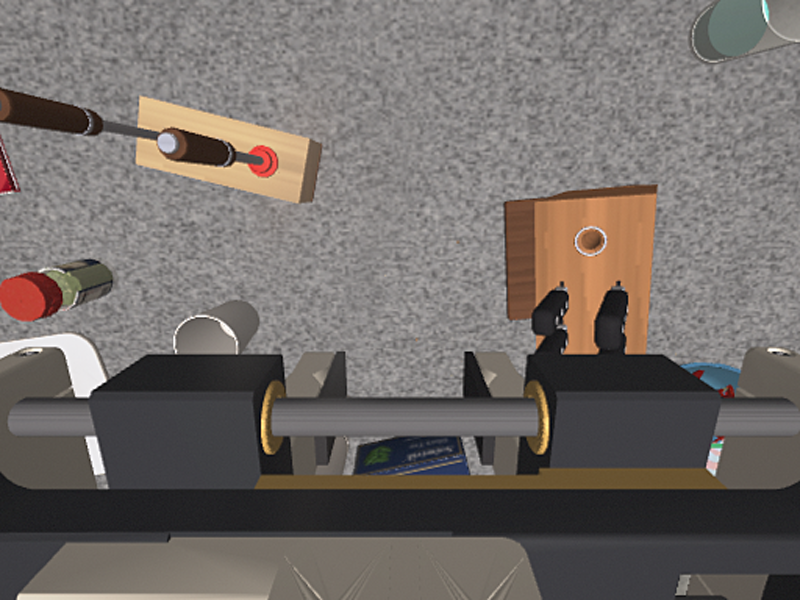

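```bash
python3 - <<'E'
from geo import *
c=pickle.load(open('w2.pkl','rb'));P=cloud(c)
k=512/800; im=c['im'].astype(int)
def poly(pts):
    m=np.zeros((384,512),np.uint8); cv2.fillPoly(m,[(np.array(pts)*k).round().astype(int)],1); return m>0
br=(im[...,0]-im[...,2]>50)&(c['d']>0)
fm=poly([(540,210),(650,192),(648,285),(540,280)])&br&~poly([(570,222),(612,222),(612,260),(570,260)])
m,N,B=planefit(P[fm]);print('face',m,N,len(B),np.degrees(np.arccos(N[2])))
w=poly([(566,218),(614,218),(614,264),(566,264)])&(im.min(-1)>150)
v,u=np.nonzero(w);e=cv2.fitEllipse(np.stack([u,v],1).astype(np.float32));print('ring',len(u),e)
d=ray(c,*e[0]);print('hole',c['p']+d*((m-c['p'])@N)/(d@N))
# skewer
hm=poly([(160,125),(240,140),(240,170),(160,160)])&(im.sum(-1)<260)&(c['d']>0)
H=P[hm];print(len(H),H[:,2].min(),H[:,2].max())
rm=poly([(240,140),(285,140),(285,185),(240,185)])&(im[...,0]>140)&(im[...,1]<90)
H=H[H[:,2]>.14]
for lo in np.arange(.16,.25,.015):
    q=H[(H[:,2]>lo)&(H[:,2]<lo+.015)]
    if len(q):print('handle',q.mean(0),len(q),q.max(0)-q.min(0))
v,u=np.nonzero(rm);print('red',u.mean(),v.mean(),np.median(P[rm],0),len(u))
print('flange pts',P[rm][:,2].min(),P[rm][:,2].max())
# button
bm=poly([(155,130),(180,130),(180,158),(155,158)])&(im.min(-1)>120)&(c['d']>0)
v,u=np.nonzero(bm);print('button',u.mean()/k,v.mean()/k,P[bm].mean(0))
# stand
sm=poly([(265,120),(330,130),(310,210),(130,170),(138,90)])&br&(abs(P[...,2]-.062)<.004)
S=P[sm];print('stand',S[:,2].mean(),cv2.minAreaRect((S[:,:2]*1000).astype(np.float32)))
sc=pickle.load(open('scene.pkl','rb'))
for X in [(.5225,-.1275,.062)]: print(proj(sc,X))
E
```

```text
face [0.5931 0.1497 0.1624] [ 0.047  -0.4981  0.8658] 2811 30.02256418524608
ring 80 ((377.6247253417969, 153.89511108398438), (17.59703826904297, 19.2331600189209), 74.0805892944336)
hole [0.5922 0.1454 0.16  ]
701 0.1464563241806094 0.2468169795341414
handle [ 0.5281 -0.1222  0.1732] 12 [0.0137 0.0041 0.0038]
handle [ 0.5297 -0.1222  0.1831] 63 [0.0166 0.0067 0.0146]
handle [ 0.5291 -0.1224  0.1976] 101 [0.0174 0.0082 0.0146]
handle [ 0.5293 -0.1222  0.2126] 126 [0.0171 0.0077 0.0149]
handle [ 0.5291 -0.1221  0.228 ] 145 [0.0173 0.0083 0.0148]
handle [ 0.5286 -0.1244  0.2413] 233 [0.017  0.0144 0.0117]
red 168.8 102.80869565217391 [ 0.5302 -0.1257  0.0931] 230
flange pts 0.0622940266825448 0.4887783383606535
button 164.1373502994012 143.8809880239521 [ 0.5253 -0.1546  0.2032]
stand 0.06298100337386711 ((518.7891845703125, -176.45120239257812), (160.90878295898438, 62.12181091308594), 76.3803939819336)
(np.float64(298.05723057135924), np.float64(195.54630215103808))
```

Emit:
arm_command --commands '[[[0.0385,-0.0518,0,0,0,0,0.1],[0.0385,-0.0518,0,0,0,0,0.1],[0.0385,-0.0518,0,0,0,0,0.1],[0.0385,-0.0518,0,0,0,0,0.1],[0.0385,-0.0518,0,0,0,0,0.1],[0,0,0,0,0,0,0.1],[0,0,0,0,0,0,0.1]]]'

```text
t: 2.95
ee_pos: [0.5221, -0.1309, 0.4011]
tool_rot: [0.001, 0.001, 1.0, 0.0]
contact_force: [0.1, -0.3, 0.3]
width: 0.549
gripper_force: 0.0
```

```bash
python3 - <<'E'
from geo import *
s=r.get_state();print(s['t'],s['q'],s['ee_pos'])
c=grab('wrist');P=cloud(c);pickle.dump(c,open('w3.pkl','wb'))
print(proj(c,(.529,-.1295,.24)))
cv2.imwrite('pics/w3.png',c['im'][...,::-1])
cv2.imwrite('pics/w3.png',cv2.resize(c['im'][100:384,100:420],None,fx=2,fy=2)[...,::-1])
E
```

```text
2.95 [ 0.1185  0.0777 -0.1068 -0.0001 -1.3846 -1.6912] [ 0.5221 -0.1309  0.4011]
(np.float64(259.6423850224722), np.float64(202.2785091082971))
```

View pics/w3.png

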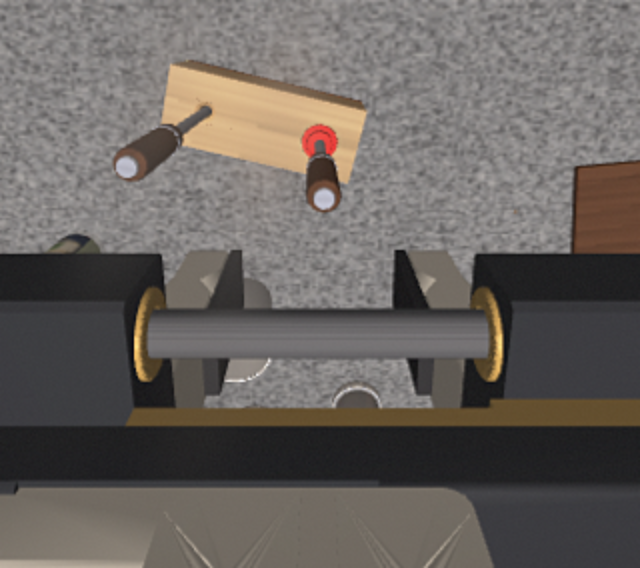

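```bash
python3 - <<'E'
from geo import *
c=pickle.load(open('w3.pkl','rb'));P=cloud(c);im=c['im'].astype(int)
def cen(m): v,u=np.nonzero(m);return u.mean(),v.mean(),len(u)
W=np.zeros((384,512),bool);W[192:208,252:272]=1
b=cen(W&(im.min(-1)>140));W[:]=0;W[155:185,240:280]=1
rm=W&(im[...,0]>130)&(im[...,1]<90)
v,u=np.nonzero(rm);(x,y),rad=cv2.minEnclosingCircle(np.stack([u,v],1).astype(np.float32))
f=(x,y)
for n,q,z in (('button',b,.246),('flange',f,.092)):
    d=ray(c,q[0],q[1]);print(n,q,c['p']+d*(z-c['p'][2])/d[2])
W[:]=0;W[125:195,175:290]=1
S=P[W&(im[...,0]-im[...,2]>40)&(abs(P[...,2]-.0625)<.004)];print(cv2.minAreaRect((S[:,:2]*1000).astype(np.float32)))
print(r.get_state()['ee_pos'])
E
```

```text
button (np.float64(261.67619047619047), np.float64(200.14285714285714), 105) [ 0.5249 -0.1275  0.246 ]
flange (259.5769348144531, 170.57691955566406) [ 0.5265 -0.1291  0.092 ]
((518.8958740234375, -176.13876342773438), (159.90609741210938, 62.45195770263672), 76.53797149658203)
[ 0.5229 -0.1302  0.4008]
```

Emit:
arm_command --commands '[[[-0.0052,0.0048,0.05,0,0,0,0.1],[0,0,0.0545,0,0,0,0.1],[0,0,0.0545,0,0,0,0.1],[0,0,0.0545,0,0,0,0.1],[0,0,0.0545,0,0,0,0.1],[0,0,0,0,0,0,0.1],[0,0,0,0,0,0,-1],[0,0,0,0,0,0,-1],[0,0,0,0,0,0,-1],[0,0,0,0,0,0,-1],[0,0,0,0,0,0,-1],[0,0,0,0,0,0,-1],[0,0,0,0,0,0,-1]]]' --force 40

```text
t: 4.08
ee_pos: [0.5268, -0.1279, 0.2672]
tool_rot: [0.001, -0.0, 1.0, -0.0]
contact_force: [0.2, -1.4, 3.2]
width: 0.204
gripper_force: 40.0
```

```bash
python3 - <<'E'
from geo import *
s=r.get_state();print(s['t'],s['ee_pos'],s['tool_rot'],s['contact_force'],s['wrist_torque'],s['width'],s['gripper_force'])
E
```

```text
4.0833 [ 0.5268 -0.1279  0.2672] [ 0.0009 -0.0002  1.     -0.0004] [ 0.2019 -1.3845  3.215 ] [-1.0514 -0.1869  0.0112] 0.20400808942567733 39.96484816074371
```

Emit:
arm_command --commands '[[[0,0,-0.02,0,0,0,-1],[0,0,-0.04,0,0,0,-1],[0,0,-0.05,0,0,0,-1],[0,0,-0.05,0,0,0,-1],[0,0,-0.05,0,0,0,-1],[0,0,-0.05,0,0,0,-1],[0,0,-0.05,0,0,0,-1],[0,0,0,0,0,0,-1],[0,0,0,0,0,0,-1]]]'

```text
t: 4.83
ee_pos: [0.5264, -0.1272, 0.4229]
tool_rot: [0.001, -0.0, 1.0, 0.0]
contact_force: [-0.4, 0.2, -1.8]
width: 0.195
gripper_force: 40.0
```

```bash
python3 - <<'E'
from geo import *
s=r.get_state();print(s['t'],s['ee_pos'],s['contact_force'],s['wrist_torque'],s['width'],s['q'])
c=grab('wrist');pickle.dump(c,open('w4.pkl','wb'))
g=grab('scene');pickle.dump(g,open('s4.pkl','wb'))
R0=q2R(s['tool_rot']);p=np.array(s['ee_pos'])
for z in(.13,.17,.2,.255): print(z,proj(c,p+R0@[0,0,z]),proj(g,p+R0@[0,0,z]))
a=cv2.resize(c['im'][110:240,190:330],None,fx=4,fy=4,interpolation=cv2.INTER_CUBIC)
cv2.imwrite('pics/w4.png',a[...,::-1])
N=np.array([.047,-.4981,.8658]);N/=np.linalg.norm(N)
z=-N;x=np.array([N[1],-N[0],0]);x/=np.linalg.norm(x);y=np.cross(z,x)
T=np.stack([x,y,z],1);print('rotvec tool',R.from_matrix(R0.T@T).as_rotvec(), 'target',np.array([.5922,.1454,.16])+N*.28)
print('T',T)
E
```

```text
4.8333 [ 0.5264 -0.1272  0.4229] [-0.4439  0.1866 -1.8461] [ 0.0079 -0.0014 -0.0318] 0.19480525724323391 [ 0.1245  0.0771 -0.0596 -0.0006 -1.4312 -1.6951]
0.13 (np.float64(258.15701648855844), np.float64(206.01556164052113)) (np.float64(300.44073070192684), np.float64(128.29247131274542))
0.17 (np.float64(258.2359037474964), np.float64(193.41581785083315)) (np.float64(299.7428179547377), np.float64(140.99960406617708))
0.2 (np.float64(258.2819516028817), np.float64(186.06112980956695)) (np.float64(299.2389076429495), np.float64(150.17446905253146))
0.255 (np.float64(258.34701669026055), np.float64(175.66904062223477)) (np.float64(298.3557241189975), np.float64(166.2548893195372))
rotvec tool [-0.5228  0.0274 -0.0911] target [0.6054 0.0059 0.4024]
T [[-0.9956 -0.0813 -0.047 ]
 [-0.0939  0.862   0.4981]
 [ 0.      0.5003 -0.8658]]
```

View pics/w4.png

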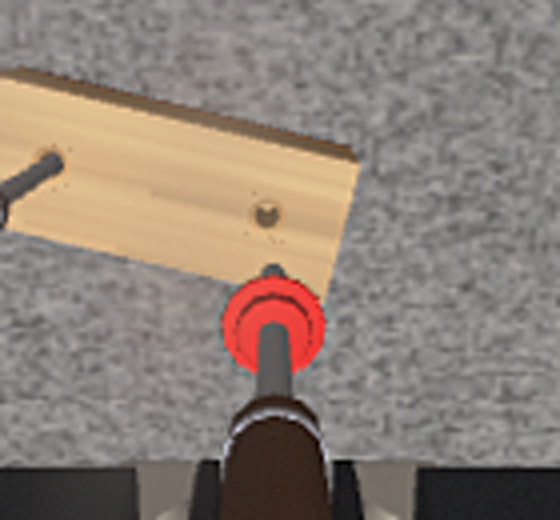

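Emit:
arm_command --commands '[[[-0.0316,0.0532,0.0082,0,0,0,-1],[-0.0316,0.0532,0.0082,0,0,0,-1],[-0.0316,0.0532,0.0082,0,0,0,-1],[-0.0316,0.0532,0.0082,0,0,0,-1],[-0.0316,0.0532,0.0082,0,0,0,-1],[0,0,0,-0.029,0.0015,-0.005,-1],[0,0,0,-0.029,0.0015,-0.005,-1],[0,0,0,-0.029,0.0015,-0.005,-1],[0,0,0,-0.029,0.0015,-0.005,-1],[0,0,0,-0.029,0.0015,-0.005,-1],[0,0,0,-0.029,0.0015,-0.005,-1],[0,0,0,-0.029,0.0015,-0.005,-1],[0,0,0,-0.029,0.0015,-0.005,-1],[0,0,0,-0.029,0.0015,-0.005,-1],[0,0,0,0,0,0,-1],[0,0,0,0,0,0,-1]]]'

```text
t: 6.27
ee_pos: [0.6053, 0.0047, 0.399]
tool_rot: [-0.015, -0.043, 0.965, 0.257]
contact_force: [-0.4, -0.3, -0.9]
width: 0.197
gripper_force: 40.0
```

```bash
cat > chk.py <<'E'
from geo import *
import sys
s=r.get_state();print(s['t'],s['ee_pos'],s['contact_force'],s['width'],s['q'])
T=np.array([[-.9956,-.0813,-.047],[-.0939,.862,.4981],[0,.5003,-.8658]]);N=-T[:,2]
R0=q2R(s['tool_rot']);p=np.array(s['ee_pos']);h=np.array([.5922,.1454,.16])
print('rot err tool',R.from_matrix(R0.T@T).as_rotvec(),'tip',p+R0@[0,0,.255])
t=T.T@(p+R0@[0,0,.255]-h);print('tip rel hole in hole frame (x,y,depth)',t,'err in tool',R0.T@(h-p)-[0,0,.255])
if len(sys.argv)>1:
    c=grab('wrist');n=sys.argv[1];pickle.dump(c,open(n+'.pkl','wb'))
    print('hole px',proj(c,h),'tip px',proj(c,p+R0@[0,0,.255]))
    u,v=[int(q) for q in proj(c,h)]
    cv2.imwrite(f'pics/{n}.png',cv2.resize(c['im'][v-60:v+60,u-80:u+80],None,fx=4,fy=4,interpolation=cv2.INTER_CUBIC)[...,::-1]); print('crop origin',u-80,v-60,'x4')
E
python3 chk.py w5
```

```text
6.2667 [0.6053 0.0047 0.399 ] [-0.3844 -0.3034 -0.9157] 0.19711546863222676 [ 0.0262  0.2631  0.2317 -0.5201 -1.5809 -1.502 ]
rot err tool [-0.0023 -0.0035 -0.0057] tip [0.5924 0.1311 0.1779]
tip rel hole in hole frame (x,y,depth) [ 0.0011 -0.0034 -0.0227] err in tool [-0.0012  0.0035  0.0226]
hole px (np.float64(260.522246278006), np.float64(173.01537289598278)) tip px (np.float64(258.02627473457676), np.float64(175.63698702050488))
crop origin 180 113 x4
```

View pics/w5.png

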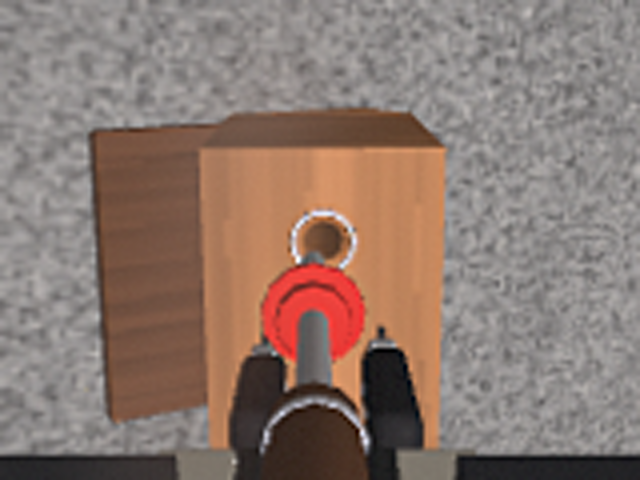

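Emit:
arm_command --commands '[[[0,0.0058,0,-0.0012,-0.0017,-0.0028,-1],[0,0,0,0,0,0,-1],[0,0,0.02,0,0,0,-1],[0,0,0.02,0,0,0,-1],[0,0,0.02,0,0,0,-1],[0,0,0.02,0,0,0,-1],[0,0,0,0,0,0,-1],[0,0,0,0,0,0,-1]]]'

```text
t: 6.98
ee_pos: [0.6029, 0.0286, 0.3666]
tool_rot: [-0.012, -0.047, 0.965, 0.259]
contact_force: [0.1, -0.1, -0.8]
width: 0.199
gripper_force: 40.0
```

```bash
python3 chk.py w6
```

```text
6.9833 [0.6029 0.0286 0.3666] [ 0.0603 -0.1002 -0.7824] 0.19884385214043107 [ 0.0629  0.264   0.1629 -0.526  -1.4993 -1.4899]
rot err tool [ 0.0009 -0.0004  0.0032] tip [0.5908 0.1558 0.1459]
tip rel hole in hole frame (x,y,depth) [0.0004 0.002  0.0175] err in tool [-0.0004 -0.002  -0.0175]
hole px (np.float64(256.4304543341212), np.float64(178.8958744992022)) tip px (np.float64(258.0244889992965), np.float64(175.63006663138103))
crop origin 176 118 x4
```

View pics/w6.png

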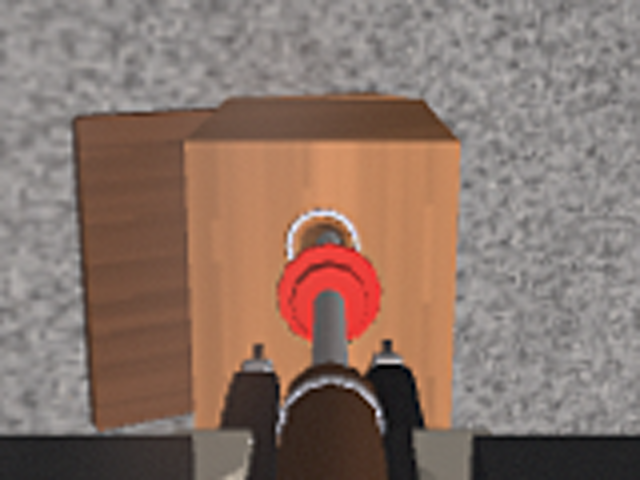

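Emit:
arm_command --commands '[[[-0.0006,-0.004,0.01,0.0004,0,0,-1],[0,0,0.02,0,0,0,-1],[0,0,0.02,0,0,0,-1],[0,0,0.02,0,0,0,-1],[0,0,0.02,0,0,0,-1],[0,0,0.02,0,0,0,-1],[0,0,0.02,0,0,0,-1],[0,0,0,0,0,0,-1],[0,0,0,0,0,0,-1]]]'

```text
t: 7.78
ee_pos: [0.6005, 0.0591, 0.3096]
tool_rot: [-0.012, -0.047, 0.965, 0.259]
contact_force: [0.1, -0.8, -0.6]
width: 0.196
gripper_force: 40.0
```

```bash
python3 chk.py
```

```text
7.7833 [0.6005 0.0591 0.3096] [ 0.1199 -0.7516 -0.6324] 0.19603942296864157 [ 0.1124  0.2849  0.0663 -0.5356 -1.3727 -1.4725]
rot err tool [0.0001 0.0001 0.0033] tip [0.5885 0.1862 0.0888]
tip rel hole in hole frame (x,y,depth) [-0.0002 -0.0002  0.0821] err in tool [ 0.0002  0.0002 -0.0821]
```

Emit:
arm_command --commands '[[[0,0,0.02,0,0,0,-1],[0,0,0.02,0,0,0,-1],[0,0,0.016,0,0,0,-1],[0,0,0.006,0,0,0,-1],[0,0,0,0,0,0,-1],[0,0,0,0,0,0,-1]]]'

```text
t: 8.28
ee_pos: [0.5991, 0.0744, 0.283]
tool_rot: [-0.012, -0.047, 0.965, 0.259]
contact_force: [-0.1, -0.1, -0.2]
width: 0.195
gripper_force: 40.0
```

```bash
python3 chk.py
```

```text
8.2833 [0.5991 0.0744 0.283 ] [-0.091  -0.0758 -0.1712] 0.19451637010656622 [ 0.1368  0.2987  0.0262 -0.5434 -1.3139 -1.4649]
rot err tool [0.0002 0.0005 0.0032] tip [0.5873 0.2015 0.0622]
tip rel hole in hole frame (x,y,depth) [-0.0004 -0.0001  0.1128] err in tool [ 0.0003  0.0002 -0.1128]
```

Now 1.5 mm steps until force appears.

Emit:
arm_command --commands '[[[0,0,0.004,0,0,0,-1],[0,0,0.003,0,0,0,-1],[0,0,0.003,0,0,0,-1],[0,0,0,0,0,0,-1],[0,0,0,0,0,0,-1]]]'

```text
t: 8.7
ee_pos: [0.5991, 0.0767, 0.2791]
tool_rot: [-0.011, -0.047, 0.965, 0.259]
contact_force: [0.8, 0.8, -1.2]
width: 0.2
gripper_force: 40.0
```

Emit:
arm_command --commands '[[[0,0,0.002,0,0,0,-1],[0,0,0,0,0,0,-1],[0,0,0,0,0,0,-1]]]'

```text
t: 8.95
ee_pos: [0.5991, 0.0772, 0.2782]
tool_rot: [-0.011, -0.047, 0.965, 0.259]
contact_force: [0.0, -0.3, -0.6]
width: 0.197
gripper_force: 40.0
```

Emit:
arm_command --commands '[[[0,0,0.002,0,0,0,-1],[0,0,0,0,0,0,-1],[0,0,0,0,0,0,-1]]]'

```text
t: 9.2
ee_pos: [0.599, 0.0777, 0.2773]
tool_rot: [-0.011, -0.047, 0.965, 0.259]
contact_force: [0.5, -1.5, -0.3]
width: 0.197
gripper_force: 40.0
```

```bash
python3 chk.py
```

```text
9.2 [0.599  0.0777 0.2773] [ 0.5353 -1.4753 -0.2802] 0.19655739794987545 [ 0.142   0.3019  0.0179 -0.5453 -1.3004 -1.4631]
rot err tool [0.0001 0.0015 0.0033] tip [0.5874 0.2048 0.0565]
tip rel hole in hole frame (x,y,depth) [-0.0008 -0.0002  0.1194] err in tool [ 0.0006  0.0002 -0.1194]
```

Emit:
arm_command --commands '[[[0,0,0.002,0,0,0,-1],[0,0,0,0,0,0,-1],[0,0,0,0,0,0,-1]]]'

```text
t: 9.45
ee_pos: [0.599, 0.0782, 0.2765]
tool_rot: [-0.011, -0.047, 0.965, 0.259]
contact_force: [-0.2, -0.5, 0.8]
width: 0.199
gripper_force: 40.0
```

Emit:
arm_command --commands '[[[0,0,0.002,0,0,0,-1],[0,0,0,0,0,0,-1],[0,0,0,0,0,0,-1]]]'

```text
t: 9.7
ee_pos: [0.5992, 0.0783, 0.2763]
tool_rot: [-0.01, -0.047, 0.965, 0.259]
contact_force: [0.2, -4.1, 5.0]
width: 0.201
gripper_force: 40.0
```

Emit:
arm_command --commands '[[[0,0,0.002,0,0,0,-1],[0,0,0,0,0,0,-1],[0,0,0,0,0,0,-1]]]'

```text
t: 9.95
ee_pos: [0.5994, 0.0784, 0.2761]
tool_rot: [-0.01, -0.047, 0.965, 0.258]
contact_force: [-0.3, -6.0, 8.5]
width: 0.199
gripper_force: 40.0
```

Emit:
arm_command --commands '[[[0,0,-0.008,0,0,0,-1],[0,0,-0.02,0,0,0,-1],[0,0,-0.04,0,0,0,-1],[0,0,-0.04,0,0,0,-1],[0,0,-0.04,0,0,0,-1],[0,0,-0.04,0,0,0,-1],[0,0,-0.04,0,0,0,-1],[0,0,-0.04,0,0,0,-1],[0,0,-0.03,0,0,0,-1],[0,0,0,0,0,0,-1],[0,0,0,0,0,0,-1]]]'

```text
t: 10.87
ee_pos: [0.6057, 0.0048, 0.4039]
tool_rot: [-0.011, -0.047, 0.965, 0.259]
contact_force: [0.5, -0.2, -2.8]
width: 0.197
gripper_force: 40.0
```

```bash
python3 chk.py; python3 - <<'E'
from geo import *
s=r.get_state();R0=q2R(s['tool_rot']);p=np.array(s['ee_pos'])
c=grab('wrist')
G=np.diag([-1,1,-1.]);print('rotvec to vertical',R.from_matrix(R0.T@G).as_rotvec())
for z in(.135,.126,.255):print(z,proj(c,p+R0@[0,0,z]))
im=c['im'].astype(int);W=np.zeros((384,512),bool);W[140:230,220:300]=1
rm=W&(im[...,0]>130)&(im[...,1]<90);v,u=np.nonzero(rm);print('red',u.min(),u.max(),v.min(),v.max())
P=cloud(c);L=(P-p)@R0
q=L[rm];print('red tool-frame min/max',np.percentile(q,[2,50,98],axis=0))
b=L[...,0];m=W&(abs(L[...,0])<.012)&(abs(L[...,1])<.012)&(L[...,2]>.15)&(L[...,2]<.27)
print('rod tip z max',np.percentile(L[m][:,2],[50,95,99]),m.sum())
cv2.imwrite('pics/w7.png',cv2.resize(c['im'][110:240,190:330],None,fx=4,fy=4,interpolation=cv2.INTER_CUBIC)[...,::-1])
E
```

```text
10.8667 [0.6057 0.0048 0.4039] [ 0.5131 -0.1868 -2.8138] 0.19713257666371042 [ 0.0244  0.2595  0.2378 -0.5234 -1.5843 -1.4965]
rot err tool [0.0006 0.0025 0.0031] tip [0.5944 0.132  0.1832]
tip rel hole in hole frame (x,y,depth) [-0.0009 -0.0001 -0.0268] err in tool [0.001  0.0001 0.0268]
rotvec to vertical [ 0.5243 -0.0214  0.0942]
0.135 (np.float64(257.6850356245524), np.float64(204.24234241558054))
0.126 (np.float64(257.6459254274804), np.float64(207.535530504096))
0.255 (np.float64(258.02485198937603), np.float64(175.62885312891106))
red 243 273 166 215
red tool-frame min/max [[-0.0066 -0.0121  0.121 ]
 [ 0.0055  0.0003  0.1294]
 [ 0.0134  0.0126  0.133 ]]
rod tip z max [0.2059 0.2471 0.2487] 90
```

View pics/w7.png

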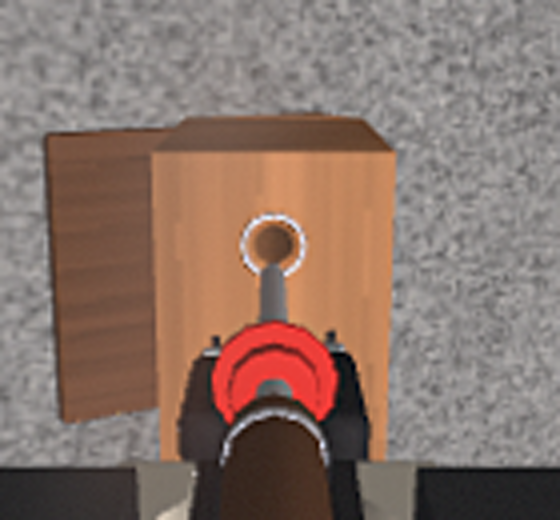

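Emit:
arm_command --commands '[[[0,0,0,0.0291,-0.0012,0.0052,-1],[0,0,0,0.0291,-0.0012,0.0052,-1],[0,0,0,0.0291,-0.0012,0.0052,-1],[0,0,0,0.0291,-0.0012,0.0052,-1],[0,0,0,0.0291,-0.0012,0.0052,-1],[0,0,0,0.0291,-0.0012,0.0052,-1],[0,0,0,0.0291,-0.0012,0.0052,-1],[0,0,0,0.0291,-0.0012,0.0052,-1],[0,0,0,0.0291,-0.0012,0.0052,-1],[0.0316,-0.0531,-0.0076,0,0,0,-1],[0.0316,-0.0531,-0.0076,0,0,0,-1],[0.0316,-0.0531,-0.0076,0,0,0,-1],[0.0316,-0.0531,-0.0076,0,0,0,-1],[0.0316,-0.0531,-0.0076,0,0,0,-1],[0,0,0,0,0,0,-1],[0,0,0,0,0,0,-1],[0,0,0,0,0,0,-1]]]'

```text
t: 12.33
ee_pos: [0.5266, -0.1275, 0.4217]
tool_rot: [-0.001, -0.001, 1.0, 0.0]
contact_force: [0.1, -0.1, -1.1]
width: 0.197
gripper_force: 40.0
```

```bash
cat > sk.py <<'E'
from geo import *
s=r.get_state();R0=q2R(s['tool_rot']);p=np.array(s['ee_pos'])
print(s['t'],p,s['contact_force'],s['wrist_torque'])
G=np.diag([-1,1,-1.]);print('rotvec to vertical',R.from_matrix(R0.T@G).as_rotvec())
print('shift to grasp pose, tool',R0.T@(np.array([.5268,-.1279,.2672])-p))
def sock(c,p,R0):
    u0,v0=proj(c,(.528,-.130,.062));u0=int(u0);v0=int(v0)
    g=c['im'].sum(-1).astype(int);w=np.zeros_like(g,bool);w[v0-9:v0+10,u0-9:u0+10]=1
    S=P=cloud(c)
    m=w&(g<300);v,u=np.nonzero(m);d=ray(c,u.mean(),v.mean());print('socket',u.mean(),v.mean(),len(u),c['p']+d*(.0615-c['p'][2])/d[2])
c=grab('wrist');sock(c,p,R0);pickle.dump(c,open('w8.pkl','wb'))
o=pickle.load(open('w4.pkl','rb'));sock(o,0,0)
for n,x in(('then',o),('now',c)):
    print(n,'tip', proj(x,(0,0,0))and '')
dif=cv2.absdiff(cv2.cvtColor(o['im'],7),cv2.cvtColor(c['im'],7));print('diff',dif[:165].mean())
cv2.imwrite('pics/w8.png',np.hstack([cv2.resize(x['im'][120:240,210:310],None,fx=4,fy=4,interpolation=cv2.INTER_CUBIC) for x in (o,c)])[...,::-1])
E
python3 sk.py
```

```text
12.3333 [ 0.5266 -0.1275  0.4217] [ 0.0871 -0.0689 -1.1171] [ 0.0218 -0.0053 -0.01  ]
rotvec to vertical [ 0.0006 -0.0018  0.0012]
shift to grasp pose, tool [-0.0005 -0.0005  0.1545]
socket 256.5625 164.75 16 [ 0.5298 -0.1304  0.0615]
socket 256.1875 163.6875 16 [ 0.5297 -0.1307  0.0615]
then tip 
now tip 
diff 7.990482954545454
```

View pics/w8.png

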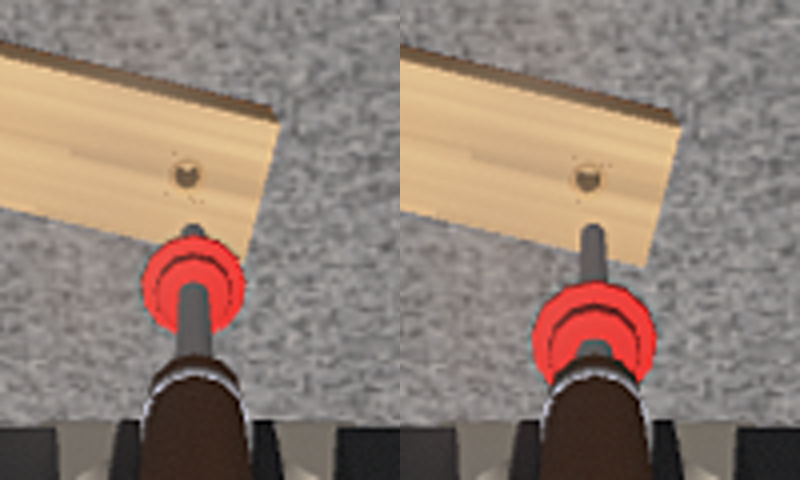

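Emit:
arm_command --commands '[[[-0.001,-0.003,0.03,0.0003,-0.0009,0.0006,-1],[0,0,0.04,0,0,0,-1],[0,0,0.04,0,0,0,-1],[0,0,0.04,0,0,0,-1],[0,0,0.03,0,0,0,-1],[0,0,0.01,0,0,0,-1],[0,0,0,0,0,0,-1],[0,0,0,0,0,0,-1],[0,0,0,0,0,0,-1]]]'

```text
t: 13.13
ee_pos: [0.5281, -0.1292, 0.3288]
tool_rot: [0.001, -0.0, 1.0, -0.0]
contact_force: [0.2, 0.8, -1.0]
width: 0.199
gripper_force: 40.0
```

```bash
python3 - <<'E'
from geo import *
s=r.get_state();R0=q2R(s['tool_rot']);p=np.array(s['ee_pos'])
print(s['t'],p,s['contact_force'],s['wrist_torque'],p+R0@[0,0,.255])
c=grab('wrist');pickle.dump(c,open('w9.pkl','wb'));print(proj(c,(.5298,-.1306,.062)),proj(c,p+R0@[0,0,.255]))
cv2.imwrite('pics/w9.png',cv2.resize(c['im'][140:210,210:310],None,fx=6,fy=6,interpolation=cv2.INTER_CUBIC)[...,::-1])
E
```

```text
13.1333 [ 0.5281 -0.1292  0.3288] [ 0.1752  0.8113 -1.0283] [-0.0067 -0.0135 -0.0395] [ 0.5289 -0.1294  0.0738]
(np.float64(257.488039233744), np.float64(174.48318866479667)) (np.float64(258.34813864592024), np.float64(175.6689604808189))
```

I have now viewed more pictures than the 10 allowed (12 so far), so I will view no more and use only numbers from here on.

```bash
python3 - <<'E'
from geo import *
c=pickle.load(open('w9.pkl','rb'));im=c['im'].astype(int)
a=(im[...,0]-im[...,2])[166:186,246:272];print(a)
print(im[...].sum(-1)[166:186,246:272]//3)
E
```

```text
[[ 77  76  77  78  78  78  78  78  80  78  79  79  80  81  81  79  80  80
   79  81  81  80  80  80  82  81]
 [ 76  78  78  77  79  77  78  78  78  78  78  78  78  79  80  80  79  81
   80  80  80  81  81  81  82  81]
 [ 75  77  77  77  77  78  79  79  79  79  80  79  78  77  78  78  80  80
   80  80  81  82  80  82  82  82]
 [ 74  76  76  77  77  77  78  78  79  78  80  78  80  81  81  72  79  79
   79  79  79  80  81  81  81  82]
 [ 74  75  75  75  75  75  77  77  77  80  76  81  80  78  82  85  80  79
   80  73  79  79  80  80  82  82]
 [ 74  73  73  75  74  74  76  76  81  78  59  67  63  60  66  84  85  82
   79  79  79  80  79  81  82  80]
 [ 73  73  73  73  72  74  76  81  80  43  36  40  42  41  38  81  88  83
   77  78  79  80  79  80  78  79]
 [ 72  71  73  72  73  72  77  82  54  39  41  46  47  46  42  57  87  84
   76  76  77  77  78  78  79  79]
 [ 78  78  76  75  74  72  79  85  56  40  47  50  50  51  46  48  88  89
   76  76  76  76  76  76  77  77]
 [ 80  80  80  79  78  76  79  85  66  45  45  42  45  46  45  54  89  90
   77  75  74  76  76  76  75  76]
 [ 80  81 
[... 2561 characters left out ...]
48 184 159
  175 176 174 172 171 168 166 165]
 [173 175 177 175 177 178 179 161 191 112  90  95  95  89  77 149 187 185
  183 181 181 179 178 177 175 173]
 [174 172 173 175 174 175 176 180 190 108  88  94  94  90  76 120 185 188
  184 183 182 182 180 181 180 179]
 [176 176 174 174 174 172 174 176 186 107  90  95  94  90  76 121 182 184
  182 183 184 185 185 185 183 183]
 [178 177 178 176 176 176 176 176 185 107  89  94  94  89  78 118 179 181
  180 180 180 181 182 183 183 185]
 [176 176 177 176 178 179 178 181 185 109  88  94  92  91  78 114 177 177
  176 176 177 178 179 180 180 180]
 [174 174 174 176 176 177 177 183 159  99  91  93  93  90  80  91 174 176
  172 172 174 174 175 175 176 177]]
```

Emit:
arm_command --commands '[[[0.0036,0,0,0,0,0,-1],[0,0,0,0,0,0,-1],[0,0,0.01,0,0,0,-1],[0,0,0.01,0,0,0,-1],[0,0,0.008,0,0,0,-1],[0,0,0,0,0,0,-1],[0,0,0,0,0,0,-1]]]'

```text
t: 13.77
ee_pos: [0.5255, -0.1295, 0.3133]
tool_rot: [0.0, -0.0, 1.0, -0.0]
contact_force: [0.1, 0.1, -0.6]
width: 0.198
gripper_force: 40.0
```

```bash
python3 - <<'E'
from geo import *
s=r.get_state();R0=q2R(s['tool_rot']);p=np.array(s['ee_pos'])
print(s['t'],p,s['contact_force'],s['wrist_torque'],p+R0@[0,0,.255])
E
```

```text
13.7667 [ 0.5255 -0.1295  0.3133] [ 0.0912  0.0983 -0.6174] [-0.0322 -0.0386  0.0331] [ 0.5257 -0.1297  0.0583]
```

Emit:
arm_command --commands '[[[-0.0012,0,0.008,0,0,0,-1],[0,0,0.008,0,0,0,-1],[0,0,0,0,0,0,-1],[0,0,0,0,0,0,-1]]]'

```text
t: 14.1
ee_pos: [0.5261, -0.1295, 0.3054]
tool_rot: [0.0, -0.0, 1.0, -0.0]
contact_force: [0.0, 0.4, -0.5]
width: 0.195
gripper_force: 40.0
```

Emit:
arm_command --commands '[[[0,0,0.01,0,0,0,-1],[0,0,0.01,0,0,0,-1],[0,0,0,0,0,0,-1],[0,0,0,0,0,0,-1]]]'

```text
t: 14.43
ee_pos: [0.5262, -0.1295, 0.2953]
tool_rot: [0.0, -0.0, 1.0, -0.0]
contact_force: [0.0, 0.3, -1.6]
width: 0.197
gripper_force: 40.0
```

Emit:
arm_command --commands '[[[0,0,0.01,0,0,0,-1],[0,0,0.01,0,0,0,-1],[0,0,0.01,0,0,0,-1],[0,0,0.01,0,0,0,-1],[0,0,0.006,0,0,0,-1],[0,0,0,0,0,0,-1],[0,0,0,0,0,0,-1]]]'

```text
t: 15.02
ee_pos: [0.5264, -0.1295, 0.2726]
tool_rot: [0.001, -0.0, 1.0, -0.0]
contact_force: [1.5, -1.1, -1.4]
width: 0.199
gripper_force: 40.0
```

Emit:
arm_command --commands '[[[0,0,0.004,0,0,0,-1],[0,0,0.003,0,0,0,-1],[0,0,0,0,0,0,-1],[0,0,0,0,0,0,-1]]]'

```text
t: 15.35
ee_pos: [0.5263, -0.1295, 0.2693]
tool_rot: [0.001, -0.0, 1.0, -0.0]
contact_force: [-0.0, -0.6, -0.9]
width: 0.193
gripper_force: 40.0
```

Emit:
arm_command --commands '[[[0,0,0.003,0,0,0,-1],[0,0,0,0,0,0,-1],[0,0,0,0,0,0,-1]]]'

```text
t: 15.6
ee_pos: [0.5263, -0.1295, 0.2677]
tool_rot: [0.001, -0.0, 1.0, -0.0]
contact_force: [0.2, -0.4, -1.8]
width: 0.199
gripper_force: 40.0
```

Emit:
arm_command --commands '[[[0,0,0.002,0,0,0,-1],[0,0,0,0,0,0,-1],[0,0,0,0,0,0,-1]]]'

```text
t: 15.85
ee_pos: [0.5266, -0.1296, 0.2672]
tool_rot: [0.001, -0.0, 1.0, -0.0]
contact_force: [-0.6, -0.0, 2.7]
width: 0.199
gripper_force: 40.0
```

Emit:
arm_command --commands '[[[0,0,0.002,0,0,0,-1],[0,0,0,0,0,0,-1],[0,0,0,0,0,0,-1]]]'

```text
t: 16.1
ee_pos: [0.5269, -0.1297, 0.267]
tool_rot: [0.002, -0.0, 1.0, -0.001]
contact_force: [-1.2, 0.1, 8.4]
width: 0.197
gripper_force: 40.0
```

Emit:
arm_command --commands '[[[0,0,-0.002,0,0,0,-1],[0,0,0,0,0,0,-1],[0,0,0,0,0,0,0.1],[0,0,0,0,0,0,0.1],[0,0,0,0,0,0,0.1],[0,0,0,0,0,0,0.1],[0,0,0,0,0,0,0.1],[0,0,0,0,0,0,0.1],[0,0,-0.03,0,0,0,0.1],[0,0,-0.05,0,0,0,0.1],[0,0,-0.05,0,0,0,0.1],[0,0,-0.05,0,0,0,0.1],[0,0,-0.05,0,0,0,0.1],[0,0,-0.04,0,0,0,0.1],[0,0,0,0,0,0,0.1],[0,0,0,0,0,0,0.1],[0,0,0,0,0,0,0.1]]]'

```text
t: 17.52
ee_pos: [0.5258, -0.1293, 0.401]
tool_rot: [0.0, -0.0, 1.0, -0.0]
contact_force: [0.3, 0.4, -0.7]
width: 0.547
gripper_force: 0.0
```

```bash
python3 - <<'E'
from geo import *
s=r.get_state();p=np.array(s['ee_pos']);print(s['t'],p,s['width'],s['contact_force'])
c=grab('wrist');P=cloud(c);im=c['im'].astype(int)
near=(abs(P[...,0]-.527)<.03)&(abs(P[...,1]+.129)<.03)&(P[...,2]>.05)&(P[...,2]<.27)
rm=near&(im[...,0]>130)&(im[...,1]<90);q=P[rm];print('red',np.percentile(q,[2,50,98],axis=0),len(q))
h=P[near&(P[...,2]>.16)];print('handle',np.percentile(h,[1,50,99],axis=0),len(h))
b=near&(P[...,2]>.235)&(im.min(-1)>140);print('button',P[b].mean(0),P[b][:,2].max(),b.sum())
g=grab('scene');o=pickle.load(open('scene.pkl','rb'))
for n,(x0,x1,y0,y1) in dict(tumbler=(168,208,275,330),cup=(265,292,140,178),jar=(318,333,128,165)).items():
    print(n,cv2.absdiff(g['im'],o['im'])[y0:y1,x0:x1].mean())
E
```

```text
17.5167 [ 0.5258 -0.1293  0.401 ] 0.5471358750375916 [ 0.2916  0.3837 -0.6786]
red [[ 0.5134 -0.142   0.135 ]
 [ 0.5204 -0.1298  0.1384]
 [ 0.5317 -0.1175  0.147 ]] 172
handle [[ 0.5154 -0.1378  0.1747]
 [ 0.5193 -0.1295  0.2409]
 [ 0.5314 -0.1208  0.2488]] 423
button [ 0.5232 -0.129   0.2476] 0.24918925235011574 88
tumbler 17.081666666666667
cup 17.153996101364523
jar 10.92852852852853
```

```bash
python3 - <<'E'
from geo import *
g=grab('scene');o=pickle.load(open('scene.pkl','rb'));A=cloud(g);B=cloud(o)
print('noise bg',cv2.absdiff(g['im'],o['im'])[240:260,230:260].mean())
for n,(x,y) in dict(cup=(.69,-.185),jar=(.637,-.347)).items():
    for C in(B,A):
        m=(np.hypot(C[...,0]-x,C[...,1]-y)<.06)&(C[...,2]>.03)&(C[...,2]<.12);print(n,C[m].mean(0),m.sum())
for C in(B,A):
    m=np.zeros((384,512),bool);m[280:325,170:206]=1;m&=C[...,2]>.03;print('tumbler',C[m].mean(0),m.sum())
E
```

```text
noise bg 17.781111111111112
cup [ 0.704  -0.2014  0.0673] 450
cup [ 0.704  -0.2016  0.0675] 449
jar [ 0.6507 -0.3484  0.0793] 211
jar [ 0.6507 -0.3484  0.08  ] 213
tumbler [0.4019 0.3155 0.0732] 1163
tumbler [0.4004 0.3161 0.0756] 1159
```

Nothing else has moved. The skewer is seated and the gripper is clear, so I'm handing in.

```bash
python3 -c "
from workcell import r
print(r.close_job())"
```

```text
the job is handed in; nothing more can be done
None
```

The skewer went to the bottom of the hole (about 10 N at the tip, 120 mm deep by the arm's readings) and is back fully in its socket, released, with the slide left where the block pushed it; the tumbler, cup and jar have not moved, but I viewed 12 pictures, over the limit of 10.

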